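# Tip the steel balls into the tin past a held card

### The arm

A 6-joint arm with a two-finger parallel gripper is mounted at the origin on the work surface. World frame = base frame: x ahead of the robot, y to its left, z up, the work surface at z = 0. Lengths are in mm, angles in rad, forces in N, time in s.
With the tool pointing down it reaches from about 375 to 925 mm from the base axis. Payload 5.7 kg.
Tool frame: the origin (TCP) lies where the fingers leave the gripper's body, on its centre line; the fingertips stand 80 mm ahead of it and the grasp point (between the pads) lies 61 mm ahead of it; z points along the fingers, y is the direction in which the jaws open and shut (so a half turn about z gives the same grasp; the last joint's range is limited). The gripper opens to 88 mm and grips with 3 to 60 N. Pads are 20 mm wide; open, the fingers measure 115 mm over their backs; the gripper's body (75 mm by 178 mm) begins 61 mm behind the grasp point.
Start: joints at [1.119, 0.359, 1.51, -0, 1.272, -0.115], TCP at [198.276, 566.268, 302.623] pointing down, gripper open.
Joint ranges: [-2.97, 2.97], [-1.01, 2.36], [0.21, 2.38], [-0.96, 4.11], [0.2, 2.71], [-2.98, 2.98]. Speed limits (rad/s): [2.39, 2.39, 3.14, 3.14, 3.14, 3.14].

### API

Orientations are given as [roll, pitch, yaw] about the fixed x, y, z axes, in that order (R = Rz(yaw) Ry(pitch) Rx(roll)).
In Python, from cell import * gives the robot as it stands.
- The arm moves only by the shell command python3 -m creep 'ROWS' [FORCE]. ROWS is JSON, one flat list of numbers, 7 for each row, row after row: the opening, from -1 (shut) to 1 (fully open), so that 0 is half open, then the shift along the tool's x, y, z normalised to -1 to 1, where 1 is 0.25 m, then the turn, a rotation vector about the tool's x, y, z normalised to -1 to 1, where 1 is 180 degrees. In form: [gripper, dx, dy, dz, ax, ay, az, gripper, dx, dy, dz, ax, ay, az, ...]. A call has 1 to 20 rows; each row shifts and turns the pose as measured when the row begins, along the tool's axes as they then stand; what a row does not reach is not made up. A row lasts 1/12 s, in which the tool goes at most 41.7 mm and 7.16 degrees, less where a joint would pass 70% of its speed; a pose out of reach is approached as far as the arm can. A call with a number of a shift or a turn outside -1 to 1 is refused whole. A call with a gripper value outside its range is refused whole. The fingers move at their own pace and stop on an object; FORCE is the grip in N (left out, the last holds). Time passes only in rows, so rows that do not move let the fingers close. It gives the time, the measured TCP pose, the force and the opening at its end, in the units of the state.
- get_state(): the state, without advancing time (a new reading comes with each control period).
- capture(name): name is "scene" or "top" or "wrist"; returns a dict with "color" (400x640x3 uint8, red, green, blue), "z_map" (400x640 float32, mm along the optical axis (not along the pixel's ray), 0 where there is no reading), "K" (3x3 intrinsics, pixels), "origin" and "rotation" of the camera in the world; the wrist camera has in their place "hand_eye" (4x4, takes a point from camera to tool coordinates, whose origin is the TCP and whose axes are the flange's). Camera axes: x right, y down, z forward; pixel columns grow to the right and rows downward; lengths in mm; the calibration is good to about 2 mm. A picture is of the moment at which its call begins: read the wrist's pose just before it.
- sign_off(): hands the job in, once; it reports no verdict.
The state is a dict: "t": time; "q": joint angles; "qvel": joint speeds; "joint_torque": joint torques, N m; "tool_pos": TCP position; "eef_rot": TCP orientation; "contact_force": force on the tool from outside, world axes, zero at the start; "moment": the same for the moment, N m; "grip_width": finger opening in mm.
Only numpy, scipy, OpenCV 4.12 (cv2) and the standard library are available. Lean on these libraries where they do the work, as an engineer would, in place of code of your own. Each camera call takes 0.05 s, during which the arm holds its last target.

### The job

Take the card from its rack by the handle and, using only the card, press the front of the spring-loaded tray down so that it tips, with the card standing slanted across the tray's floor to block most of the open lip and leave a narrow gap at the end above the open tin. Let all five balls roll out through the gap into the tin without spilling any, then let the tray come back up and stand the card in its rack again. Do not touch the tray or the balls with the gripper, and leave the can, wrench and brush alone.

Things in the scene. Friction and masses are not known exactly. Their poses are not given: they have to be found in the camera images.
- stand: Fixed dark-steel stand of the tipping tray, 220 mm wide over two uprights 107 mm tall. Origin at bench level below the middle of the hinge, which is 95 mm above the bench. Its x points from the hinge towards the tray's open lip, its y along the hinge (the tray's width).
- tray (a joint): Tilt of the aluminium tray about its hinge, rad: 0 = at rest on its back stop, leaning back 0.05 rad so the balls stay at the rear wall; grows as the lip goes down; level at 0.05; front stop at 0.36. A spring resists: pressing on the floor 40 mm in front of the hinge, some 8 N starts it and 11 N reaches the stop; let go, it comes back to 0.
- tray_lip (a point): Middle of the front edge of the tray floor's top face, 80 mm in front of the hinge. Axes: the tray's (x forward along the floor, y along the lip, z out of it). Tray inside: 160 mm from rear wall to lip, 180 mm wide, flat floor whose top is 8 mm above the hinge line when level; rear and side walls 3 mm thick, 30 mm high; front fully open.
- ball1: Polished steel ball, 22 mm in diameter, 30 g, rolls freely; origin at its centre. At the start it lies in the tray at the rear wall. Balls resting against the card run along it only where it slants down towards the gap: about 30 degrees from the lip's line, with the tray joint at 0.25 or more, is plenty; at 20 degrees and less tilt they stick.
- ball2: Polished steel ball, 22 mm in diameter, 30 g, rolls freely; origin at its centre. At the start it lies in the tray at the rear wall. Balls resting against the card run along it only where it slants down towards the gap: about 30 degrees from the lip's line, with the tray joint at 0.25 or more, is plenty; at 20 degrees and less tilt they stick.
- ball3: Polished steel ball, 22 mm in diameter, 30 g, rolls freely; origin at its centre. At the start it lies in the tray at the rear wall. Balls resting against the card run along it only where it slants down towards the gap: about 30 degrees from the lip's line, with the tray joint at 0.25 or more, is plenty; at 20 degrees and less tilt they stick.
- ball4: Polished steel ball, 22 mm in diameter, 30 g, rolls freely; origin at its centre. At the start it lies in the tray at the rear wall. Balls resting against the card run along it only where it slants down towards the gap: about 30 degrees from the lip's line, with the tray joint at 0.25 or more, is plenty; at 20 degrees and less tilt they stick.
- ball5: Polished steel ball, 22 mm in diameter, 30 g, rolls freely; origin at its centre. At the start it lies in the tray at the rear wall. Balls resting against the card run along it only where it slants down towards the gap: about 30 degrees from the lip's line, with the tray joint at 0.25 or more, is plenty; at 20 degrees and less tilt they stick.
- tin: Open rectangular dark-steel tin, 120 mm (x) by 100 mm (y), 50 mm tall, walls and floor 3 mm, 0.7 kg, loose. Origin: centre of its underside. It stands below the left or the right end of the tray's lip, its long side about along the tray's x, its centre some 62 mm to the side of the tray's middle and 32 mm beyond the lip.
- can: Bystander: closed round grey can, 72 mm in diameter, 52 mm tall, below the other end of the lip; origin at the centre of its underside.
- card_handle (a point): Centre of the card's wooden handle, 77 mm above the card's lower edge. Card: upright aluminium plate 150 mm long (x), 4 mm thick (y), 75 mm tall; handle 60 mm long, 14 mm thick, 30 mm tall, 62 to 92 mm above the lower edge, mid-length, in line with the plate. About 0.15 kg. x along the card, y across it, z up; same either way round.
- rack: Fixed steel rack in which the card stands. Origin at bench level below the slot's middle; slot along its x, 168 mm long, 9 mm wide; slot floor 8 mm above the bench, walls to 43 mm, then flared guides to a mouth about 24 mm wide, 57 mm up. With the card home, its handle centre is 85 mm above the bench.
- wrench: Bystander: steel wrench 180 mm long lying on the bench.
- brush: Bystander: brush 160 mm long lying on the bench.

How it is judged (in metres and radians):
On the way, in this order (a step that is already met when the one before it is completed fails the run):
1. the card, held, presses the tray down past level (value of joint tray above 0.055 rad and contact force between card and stand above 0.5 N and contact force between the fingers and card above 0.5 N), for 0.1 s.
2. all five balls are in the tin (x of ball1 in the frame of tin between -0.058 and 0.058 m and y of ball1 in the frame of tin between -0.048 and 0.048 m and height (world z) of each of ball1, ball2, ball3, ball4, ball5 below 0.05 m and x of ball2 in the frame of tin between -0.058 and 0.058 m and y of ball2 in the frame of tin between -0.048 and 0.048 m and x of ball3 in the frame of tin between -0.058 and 0.058 m and y of ball3 in the frame of tin between -0.048 and 0.048 m and x of ball4 in the frame of tin between -0.058 and 0.058 m and y of ball4 in the frame of tin between -0.048 and 0.048 m and x of ball5 in the frame of tin between -0.058 and 0.058 m and y of ball5 in the frame of tin between -0.048 and 0.048 m), for 0.2 s.
At the end, for the whole second after the job is handed in: All five balls lie in the tin, nearly at rest; the tray is back up (joint under 0.02 rad); the card stands in its rack, released and at rest, handle centre within 20 mm of the slot's middle seen from above, no higher than 95 mm above the bench, within 0.2 rad of upright (all of step 2 and value of joint tray below 0.02 rad and horizontal distance between card_handle and rack below 0.02 m and height (world z) of card_handle below 0.095 m and angle between card_handle's own z axis and vertical below 0.2 rad and linear speed of card below 0.02 m/s and linear speed of each of ball1, ball2, ball3, ball4, ball5 below 0.05 m/s); the robot touches nothing.
It fails at once if a ball is spilled beside the tin ((height (world z) of ball1 below 0.03 m and (x of ball1 in the frame of tin above 0.062 m or x of ball1 in the frame of tin below -0.062 m or y of ball1 in the frame of tin above 0.052 m or y of ball1 in the frame of tin below -0.052 m)) or (height (world z) of ball2 below 0.03 m and (x of ball2 in the frame of tin above 0.062 m or x of ball2 in the frame of tin below -0.062 m or y of ball2 in the frame of tin above 0.052 m or y of ball2 in the frame of tin below -0.052 m)) or (height (world z) of ball3 below 0.03 m and (x of ball3 in the frame of tin above 0.062 m or x of ball3 in the frame of tin below -0.062 m or y of ball3 in the frame of tin above 0.052 m or y of ball3 in the frame of tin below -0.052 m)) or (height (world z) of ball4 below 0.03 m and (x of ball4 in the frame of tin above 0.062 m or x of ball4 in the frame of tin below -0.062 m or y of ball4 in the frame of tin above 0.052 m or y of ball4 in the frame of tin below -0.052 m)) or (height (world z) of ball5 below 0.03 m and (x of ball5 in the frame of tin above 0.062 m or x of ball5 in the frame of tin below -0.062 m or y of ball5 in the frame of tin above 0.052 m or y of ball5 in the frame of tin below -0.052 m))).
It fails at once if the gripper or arm touches the tray or its stand (over 2 N) (contact force between any of the fingers, the arm and stand above 2 N).
It fails at once if the gripper or arm touches a ball (contact force between any of the fingers, the arm and ball1 above 0.5 N or contact force between any of the fingers, the arm and ball2 above 0.5 N or contact force between any of the fingers, the arm and ball3 above 0.5 N or contact force between any of the fingers, the arm and ball4 above 0.5 N or contact force between any of the fingers, the arm and ball5 above 0.5 N).
It fails at once if a bystander is moved by more than 30 mm (distance of any of can, wrench, brush from where it was at the start of the episode above 0.03 m).
It also fails if it takes over 58 s, if anything falls off the work surface, if the arm or the gripper's body presses on something with over 40 N, if the wrist force passes 120 N, or if a joint passes its speed limit or range.

## Working session

There is one attempt and no reset: what is moved stays moved. The work goes in short steps, Python scripts to look and compute and a shell command to move; the robot and the scene stay as the last step left them, time stands still between calls to the robot, and variables do not carry over. Pictures are saved under pics/ and viewed, and the job is handed in when it is done.

```bash
ls; mkdir -p pics
cat > h.py <<'E'
from cell import *
import numpy as np, cv2
from scipy.spatial.transform import Rotation as R
def snap(name,fn):
    c=capture(name); cv2.imwrite('pics/'+fn+'.png',c['color'][:,:,::-1]); np.savez('pics/'+fn+'.npz',**c); return c
def world(c,u,v,z=None):
    z=c['z_map'][v,u] if z is None else z
    p=np.linalg.inv(c['K'])@np.array([u,v,1.])*z
    return np.array(c['rotation'])@p+np.array(c['origin'])
E
python3 - <<'E'
from h import *
s=get_state(); print(s)
for n in('scene','top'):
    c=snap(n,n+'0'); print(n,c['K'],c['origin'],c['rotation'])
E
```

```text
pics
{'t': 0.0, 'q': array([ 1.11888823e+00,  3.59516637e-01,  1.51146304e+00, -8.63974995e-05,
        1.27249285e+00, -1.15124348e-01]), 'qvel': array([-0.00047086,  0.00117583,  0.00175224,  0.00022237, -0.00013893,
        0.00100759]), 'joint_torque': array([-1.47161270e-03, -5.15355492e+01, -2.70723081e+01,  6.72011264e-02,
        3.49735364e-02, -1.52434786e-04]), 'tool_pos': array([198.06833913, 565.76631762, 301.79089005]), 'eef_rot': array([-3.13971575e+00, -1.33953004e-04,  2.80483425e+00]), 'contact_force': array([ 0.18172074,  0.4137224 , -0.87763892]), 'moment': array([ 0.02745479, -0.04443795,  0.01524698]), 'grip_width': 87.62593080127186}
scene [[479.84020658   0.         322.59804957]
 [  0.         479.84020658 202.59895724]
 [  0.           0.           1.        ]] [1135.68176409   18.24783711 1041.17464332] [-2.57987861  0.01514086  1.64057472]
top [[372.45922807   0.         322.67797808]
 [  0.         372.45922807 203.8338046 ]
 [  0.           0.           1.        ]] [452.34309942 -46.85511046 863.00700666] [-3.01088776 -0.0153254  -1.56677912]
```

```bash
sed -i "s/np.array(c\['rotation'\])@p/R.from_euler('xyz',c['rotation']).as_matrix()@p/" h.py
```

```text
(no output)
```

View pics/top0.png

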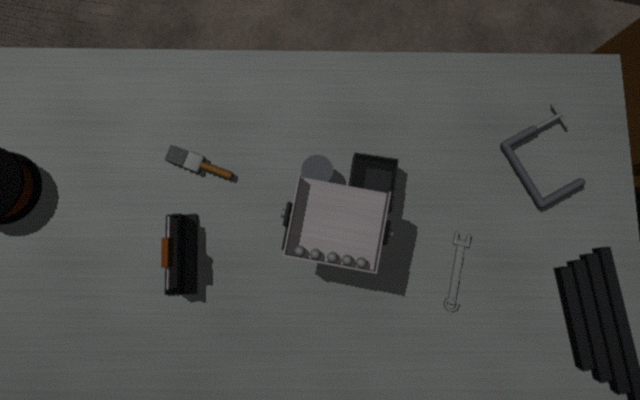

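View pics/scene0.png

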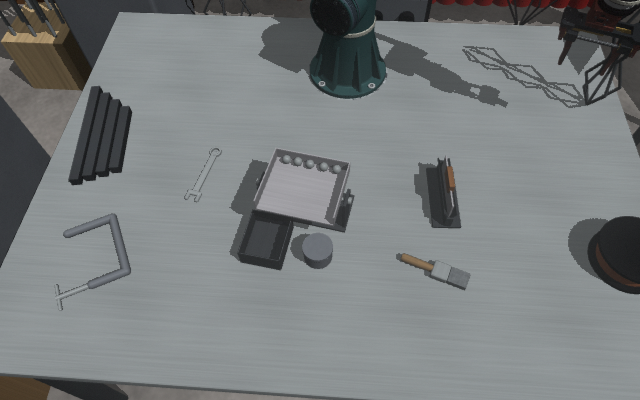

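Run:
```python
import cv2
a=cv2.imread('pics/top0.png')
cv2.imwrite('pics/z1.png',cv2.convertScaleAbs(cv2.resize(a[140:290,265:415],(600,600),interpolation=cv2.INTER_CUBIC),alpha=1.6))
cv2.imwrite('pics/z2.png',cv2.convertScaleAbs(cv2.resize(a[195:315,120:240],(600,600),interpolation=cv2.INTER_CUBIC),alpha=2))
```

```text
(no output)
```

View pics/z1.png

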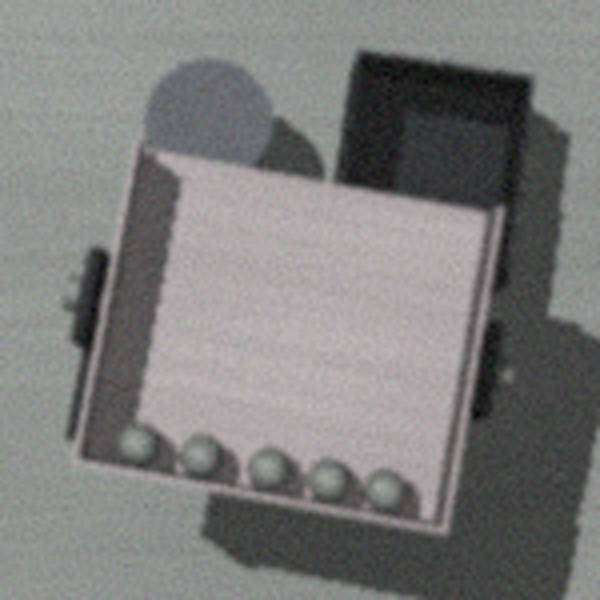

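View pics/z2.png

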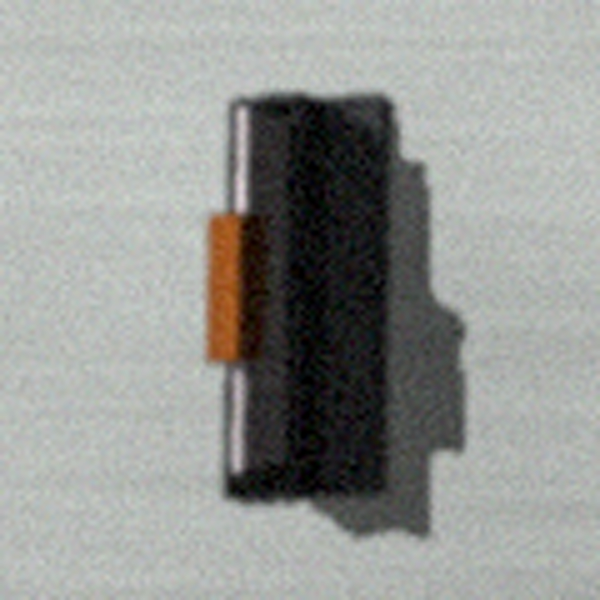

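```bash
cat >> h.py <<'E'
def atz(c,u,v,z,pose=None):
    if pose is None: M=R.from_euler('xyz',c['rotation']).as_matrix(); o=np.array(c['origin'])
    else: M,o=pose
    d=M@np.linalg.inv(c['K'])@np.array([u,v,1.]); return o+d*(z-o[2])/d[2]
E
python3 - <<'E'
from h import *
np.set_printoptions(precision=1,suppress=True)
c=dict(np.load('pics/top0.npz'))
f=lambda x,y:(265+x/4-.4,140+y/4-.4)
g=lambda x,y:(120+x/5-.4,195+y/5-.4)
P=[atz(c,*f(*p),z) for p,z in [((80,460),129),((445,532),129),((146,150),137),((500,208),137),((180,158),107)]]
print(np.array(P)); rl,rr,fl,fr,_=P
v=fl-rl;w=fr-rr;print(np.linalg.norm(rr-rl),np.linalg.norm(v),np.linalg.norm(w),np.degrees([np.arctan2(*v[1::-1]),np.arctan2(*w[1::-1]),np.arctan2(*(rl-rr)[1::-1])-np.pi/2,np.arctan2(*(fl-fr)[1::-1])-np.pi/2]))
print('center',(rl+rr+fl+fr)/4)
H=np.array([atz(c,*g(*p),100) for p in[(209,214),(243,214),(207,360),(241,362)]]);print(H,H.mean(0))
T=np.array([atz(c,*f(*p),50) for p in[(362,50),(532,75)]]);print('tin',T)
for p in [(135,445),(202,457),(270,470),(330,480),(385,490)]: print('ball',atz(c,*f(*p),112))
print('can',atz(c,*f(208,112),52))
for (u,v) in [(340,200),(340,240),(370,220),(310,230),(320,190),(166,250),(375,180)]: print(world(c,u,v))
for p in [(235,102),(240,470)]: print('plate',atz(c,*g(*p),83))
print('rack',[atz(c,*g(*p),57) for p in[(235,95),(390,95),(225,497),(387,495)]])
E
```

```text
[[ 448.6   16.1  129. ]
 [ 414.6 -161.7  129. ]
 [ 601.   -14.6  137. ]
 [ 573.1 -190.   137. ]
 [ 603.1  -30.8  107. ]]
181.04358419015242 155.71985307604336 161.1710851752953 [-11.4 -10.1 -10.8  -9.1]
center [509.3 -87.5 133. ]
[[482.  268.8 100. ]
 [482.1 255.1 100. ]
 [423.6 266.1 100. ]
 [422.9 252.5 100. ]] [452.6 260.6 100. ]
tin [[ 676.9 -131.2   50. ]
 [ 663.3 -226.7   50. ]]
ball [456.   -9.7 112. ]
ball [450.2 -43.2 112. ]
ball [443.9 -77.2 112. ]
ball [ 439.1 -107.2  112. ]
ball [ 434.3 -134.6  112. ]
can [640.2 -45.   52. ]
[560.1 -93.6 106. ]
[478.3 -93.6 104.2]
[ 519.2 -154.8  106.4]
[498.4 -32.5 102.5]
[580.3 -52.4 107.8]
[456.7 258.  100.2]
[ 622.3 -182.2    5.2]
plate [529.4 267.9  83. ]
plate [378.8 257.   83. ]
rack [array([535. , 278.5,  57. ]), array([535.4, 211.9,  57. ]), array([365.2, 272.8,  57. ]), array([366.2, 205.1,  57. ])]
```

```bash
cat >> h.py <<'E'
def plan(pos,rot,n=None):
    """equal rows from current pose: per-row world step expressed in tool axes at each row"""
    s=get_state(); p=np.array(s['tool_pos']); A=R.from_euler('xyz',s['eef_rot']); B=R.from_euler('xyz',rot)
    d=np.array(pos)-p; rv=(A.inv()*B).as_rotvec()
    print('dist',np.linalg.norm(d),'ang deg',np.degrees(rv))
    n=n or int(max(np.ceil(np.linalg.norm(d)/40),np.ceil(np.degrees(np.linalg.norm(rv))/7)))
    for i in range(n):
        Ai=A*R.from_rotvec(rv*i/n)
        print(np.round(np.r_[Ai.inv().apply(d/n)/250,rv/n/np.pi],4).tolist())
def wpose(s,c):
    A=R.from_euler('xyz',s['eef_rot']).as_matrix(); H=np.array(c['hand_eye'])
    return A@H[:3,:3], A@H[:3,3]+np.array(s['tool_pos'])
E
python3 - <<'E'
from h import *
np.set_printoptions(precision=3,suppress=True)
c=snap('wrist','w0'); print(c['hand_eye'],c['K'])
from math import pi
plan([452,150,400],[pi,0,3.0])
E
```

```text
[[  0.001  -0.967  -0.254  68.615]
 [  1.      0.      0.001   0.527]
 [ -0.001  -0.254   0.967 -82.883]
 [  0.      0.      0.      1.   ]] [[296.124   0.    317.237]
 [  0.    296.124 199.887]
 [  0.      0.      1.   ]]
dist 497.03654258800236 ang deg [ -0.083  -0.018 -11.184]
[-0.116, -0.095, -0.03, -0.0, -0.0, -0.0048]
[-0.1146, -0.0967, -0.03, -0.0, -0.0, -0.0048]
[-0.1131, -0.0984, -0.0301, -0.0, -0.0, -0.0048]
[-0.1116, -0.1001, -0.0301, -0.0, -0.0, -0.0048]
[-0.1101, -0.1018, -0.0301, -0.0, -0.0, -0.0048]
[-0.1086, -0.1034, -0.0301, -0.0, -0.0, -0.0048]
[-0.107, -0.105, -0.0301, -0.0, -0.0, -0.0048]
[-0.1054, -0.1066, -0.0301, -0.0, -0.0, -0.0048]
[-0.1038, -0.1082, -0.0301, -0.0, -0.0, -0.0048]
[-0.1022, -0.1097, -0.0301, -0.0, -0.0, -0.0048]
[-0.1005, -0.1113, -0.0301, -0.0, -0.0, -0.0048]
[-0.0988, -0.1128, -0.0301, -0.0, -0.0, -0.0048]
[-0.0971, -0.1142, -0.0301, -0.0, -0.0, -0.0048]
```

View pics/w0.png

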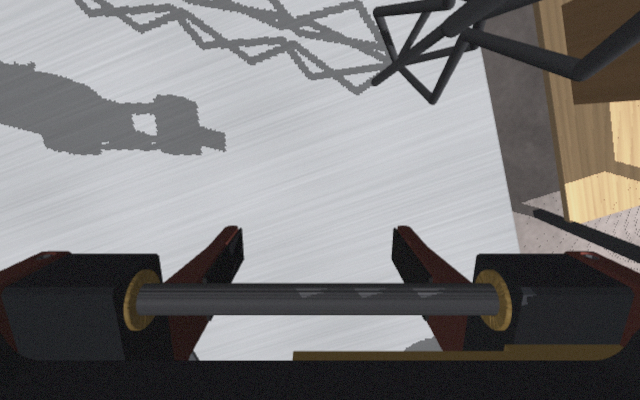

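Run:
```python
from h import *
from math import pi
plan([522,262,320],[pi,0,3.18])
```

```text
dist 444.51014521166826 ang deg [ -0.08109235  -0.02530653 -21.4968887 ]
[-0.1354, -0.0599, -0.0059, -0.0, -0.0, -0.01]
[-0.1334, -0.0641, -0.0059, -0.0, -0.0, -0.01]
[-0.1314, -0.0683, -0.0059, -0.0, -0.0, -0.01]
[-0.1292, -0.0724, -0.006, -0.0, -0.0, -0.01]
[-0.1268, -0.0764, -0.006, -0.0, -0.0, -0.01]
[-0.1244, -0.0803, -0.006, -0.0, -0.0, -0.01]
[-0.1218, -0.0841, -0.006, -0.0, -0.0, -0.01]
[-0.1191, -0.0879, -0.006, -0.0, -0.0, -0.01]
[-0.1163, -0.0916, -0.006, -0.0, -0.0, -0.01]
[-0.1134, -0.0952, -0.006, -0.0, -0.0, -0.01]
[-0.1104, -0.0987, -0.006, -0.0, -0.0, -0.01]
[-0.1072, -0.1021, -0.006, -0.0, -0.0, -0.01]
```

```bash
python3 -m creep '[1,-0.135,-0.06,-0.006,0,0,-0.01,1,-0.133,-0.064,-0.006,0,0,-0.01,1,-0.131,-0.068,-0.006,0,0,-0.01,1,-0.129,-0.072,-0.006,0,0,-0.01,1,-0.127,-0.076,-0.006,0,0,-0.01,1,-0.124,-0.08,-0.006,0,0,-0.01,1,-0.122,-0.084,-0.006,0,0,-0.01,1,-0.119,-0.088,-0.006,0,0,-0.01,1,-0.116,-0.092,-0.006,0,0,-0.01,1,-0.113,-0.095,-0.006,0,0,-0.01,1,-0.11,-0.099,-0.006,0,0,-0.01,1,-0.107,-0.102,-0.006,0,0,-0.01]'
python3 - <<'E'
from h import *
from math import pi
plan([522,262,320],[pi,0,3.18])
E
```

```text
t: 1.15
tool_pos: [530.9, 257.0, 316.3]
eef_rot: [-3.14, -0.007, -3.071]
contact_force: [-0.2, 0.6, 0.2]
grip_width: 87.7
dist 10.87826274975962 ang deg [-0.07087642 -0.40559856  1.83347294]
[0.0343, 0.0224, -0.0147, -0.0004, -0.0023, 0.0102]
```

```bash
python3 -m creep '[1,0.03,0.02,-0.012,0,-0.002,0.01,1,0,0,0,0,0,0]'
python3 - <<'E'
from h import *
from math import pi
s=get_state(); c=snap('wrist','w1'); np.savez('pics/w1s.npz',p=s['tool_pos'],r=s['eef_rot'],v=s['qvel']);print(s['qvel'],s['tool_pos'],s['eef_rot'])
a=c['color'][:,:,::-1]; cv2.imwrite('pics/w1b.png',cv2.convertScaleAbs(a,alpha=1.3))
plan([580,-88,320],[pi,0,pi-.17])
E
```

```text
t: 1.32
tool_pos: [529.5, 255.4, 318.9]
eef_rot: [-3.138, 0.002, -3.11]
contact_force: [-1.0, -0.3, -0.1]
grip_width: 87.3
[-0.08871792  0.05033226 -0.05131886 -0.05217792 -0.02861757 -0.11569848] [529.47286013 255.35421032 318.86446248] [-3.13817528e+00  1.94716769e-03 -3.10966899e+00]
dist 346.66004271000435 ang deg [-0.24433642  0.22074361 11.70476406]
[-0.0168, -0.1531, 0.0002, -0.0002, 0.0001, 0.0072]
[-0.0203, -0.1527, 0.0001, -0.0002, 0.0001, 0.0072]
[-0.0238, -0.1522, 0.0, -0.0002, 0.0001, 0.0072]
[-0.0272, -0.1516, -0.0001, -0.0002, 0.0001, 0.0072]
[-0.0307, -0.151, -0.0001, -0.0002, 0.0001, 0.0072]
[-0.0341, -0.1503, -0.0002, -0.0002, 0.0001, 0.0072]
[-0.0375, -0.1494, -0.0003, -0.0002, 0.0001, 0.0072]
[-0.0409, -0.1486, -0.0004, -0.0002, 0.0001, 0.0072]
[-0.0442, -0.1476, -0.0005, -0.0002, 0.0001, 0.0072]
```

View pics/w1b.png

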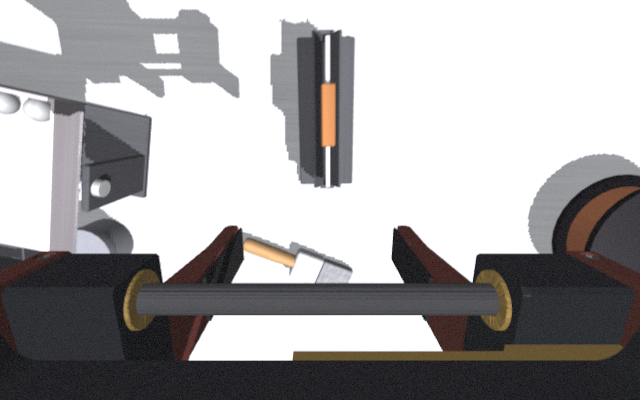

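```bash
python3 -m creep '[1,-0.017,-0.153,0,0,0,0.007,1,-0.02,-0.153,0,0,0,0.007,1,-0.024,-0.152,0,0,0,0.007,1,-0.027,-0.152,0,0,0,0.007,1,-0.031,-0.151,0,0,0,0.007,1,-0.034,-0.15,0,0,0,0.007,1,-0.037,-0.149,0,0,0,0.007,1,-0.041,-0.12,0,0,0,0.007,1,0,0,0,0,0,0,1,0,0,0,0,0,0,1,0,0,0,0,0,0]'
python3 - <<'E'
from h import *
from math import pi
s=get_state(); c=snap('wrist','w2'); np.savez('pics/w2s.npz',p=s['tool_pos'],r=s['eef_rot']);print(s['qvel'],s['tool_pos'],s['eef_rot'])
a=c['color'][:,:,::-1]; cv2.imwrite('pics/w2b.png',cv2.convertScaleAbs(a,alpha=1.0))
E
```

```text
t: 2.28
tool_pos: [576.0, -44.3, 316.4]
eef_rot: [-3.139, -0.0, 3.019]
contact_force: [-0.5, 1.0, -0.6]
grip_width: 87.6
[ 0.01206139 -0.00031683  0.01012536  0.01168973  0.00838737  0.00068209] [575.99899158 -44.34112095 316.35909532] [-3.13927013e+00 -1.99680883e-04  3.01899269e+00]
```

View pics/w2b.png

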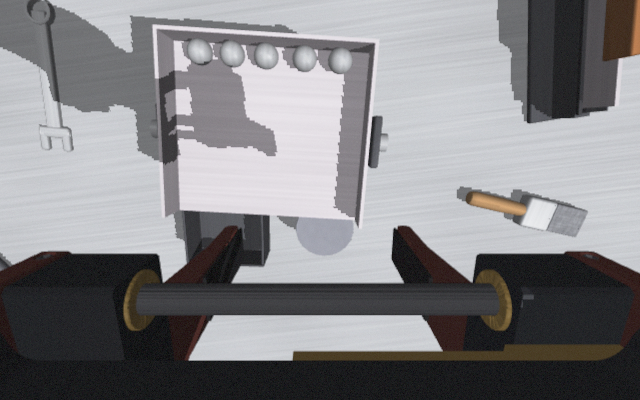

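Run:
```python
import cv2
a=cv2.imread('pics/w2.png')
cv2.imwrite('pics/z3.png',cv2.resize(a[10:240,140:400],(780,690),interpolation=cv2.INTER_CUBIC)[:600])
cv2.imwrite('pics/z3b.png',cv2.resize(a[190:280,140:400],(780,270),interpolation=cv2.INTER_CUBIC))
b=cv2.imread('pics/w1.png')
cv2.imwrite('pics/z4.png',cv2.resize(b[20:200,270:390],(400,600),interpolation=cv2.INTER_CUBIC))
```

```text
(no output)
```

View pics/z3.png

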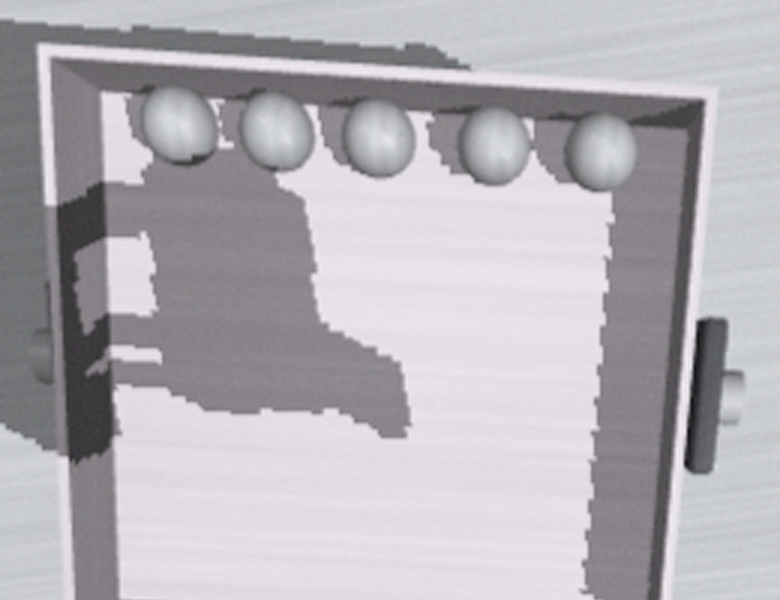

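View pics/z3b.png

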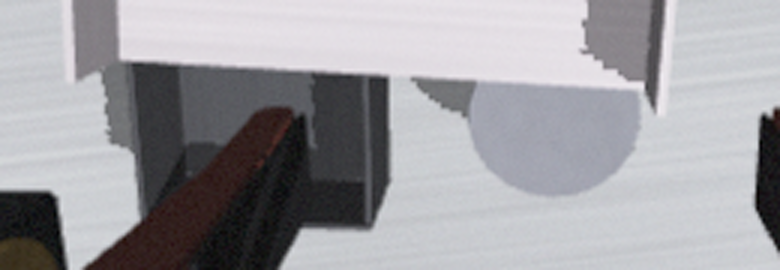

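View pics/z4.png

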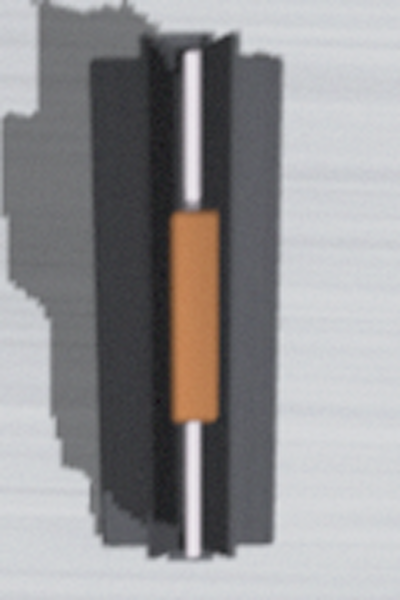

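Run:
```python
from h import *
np.set_printoptions(precision=1,suppress=True)
def L(n):
    c=dict(np.load(f'pics/{n}.npz')); s=np.load(f'pics/{n}s.npz'); return c,wpose({'tool_pos':s['p'],'eef_rot':s['r']},c)
c,po=L('w2')
f=lambda x,y:(140+x/3-.33,10+y/3-.33)
e=lambda x,y:(140+x/3-.33,190+y/3-.33)
names=['RLfloor -y','RRfloor +y','LLfloor -y','LRfloor +y']
F=[atz(c,*f(103,92),99,po),atz(c,*f(690,128),99,po),atz(c,*e(120,62),107,po),atz(c,*e(645,83),107,po)]
for n,p in zip(names,F): print(n,p)
W=[atz(c,*f(37,45),129,po),atz(c,*f(717,90),129,po),atz(c,*e(72,82),137,po),atz(c,*e(660,113),137,po)]
for n,p in zip(names,W): print('wall',n,p)
for a in (F,W):
    r=a[1]-a[0]; l=a[3]-a[2]; s1=a[2]-a[0]; s2=a[3]-a[1]
    print('len',[np.linalg.norm(v) for v in(r,l,s1,s2)],'yaw',np.degrees([np.arctan2(-r[0],r[1]),np.arctan2(-l[0],l[1]),np.arctan2(s1[1],s1[0]),np.arctan2(s2[1],s2[0])]),'center',sum(a)/4)
for p in [(180,125),(277,131),(379,139),(494,146),(600,152)]: print('ball',atz(c,*f(*p),111,po))
K=np.linalg.inv(c['K'])
def dep(u,v):
    z=np.median(c['z_map'][v-1:v+2,u-1:u+2]); return po[0]@(K@[u,v,1])*z+po[1]
for u,v in [(200,200),(260,200),(320,200),(260,150),(260,100),(300,120)]: print('floor',dep(u,v))
T=[atz(c,*e(370,228),50,po),atz(c,*e(362,78),50,po)];print('tin',T)
c,po=L('w1')
g=lambda x,y:(270+x*.3-.35,20+y*.3-.35)
H=np.array([atz(c,*g(*p),100,po) for p in[(173,212),(219,212),(173,421),(217,421)]]);print(H,H.mean(0))
Q=[atz(c,*g(*p),83,po) for p in[(191,48),(193,555)]];print(Q,(Q[0]+Q[1])/2,np.degrees(np.arctan2(*(Q[0]-Q[1])[1::-1])))
M=[atz(c,*g(*p),57,po) for p in[(145,35),(237,35),(148,555),(233,555)]];print(M,sum(M)/4)
```

```text
RLfloor -y [ 420.  -157.8   99. ]
RRfloor +y [452.   19.9  99. ]
LLfloor -y [ 578.2 -187.4  107. ]
LRfloor +y [607.6  -9.  107. ]
wall RLfloor -y [ 415.2 -160.6  129. ]
wall RRfloor +y [448.9  22.5 129. ]
wall LLfloor -y [ 575.5 -188.1  137. ]
wall LRfloor +y [607.8  -8.  137. ]
len [np.float64(180.52419341767606), np.float64(180.7906777702171), np.float64(161.1990920415206), np.float64(158.47996786967846)] yaw [-10.2  -9.4 -10.6 -10.5] center [514.4 -83.6 103. ]
len [np.float64(186.137188942696), np.float64(183.05425216247454), np.float64(162.8646506056733), np.float64(161.90692087079884)] yaw [-10.4 -10.1  -9.8 -10.9] center [511.9 -83.5 133. ]
ball [ 434.9 -132.3  111. ]
ball [ 440.1 -104.1  111. ]
ball [445.9 -74.4 111. ]
ball [452.  -40.6 111. ]
ball [457.5  -9.5 111. ]
floor [ 569.9 -164.   107.4]
floor [ 577.4 -103.3  106.9]
floor [584.8 -42.5 107. ]
floor [527.7 -95.3 104. ]
floor [481.2 -87.6 101.9]
floor [504.2 -52.2 103.1]
tin [array([ 678.2, -127.7,   50. ]), array([ 610.7, -119.5,   50. ])]
[[425.7 255.8 100. ]
 [425.3 269.  100. ]
 [484.7 257.9 100. ]
 [484.3 271.2 100. ]] [455.  263.5 100. ]
[array([378.9, 259.5,  83. ]), array([529.4, 266.3,  83. ])] [454.2 262.9  83. ] -177.40114304038408
[array([369. , 245.4,  57. ]), array([368.1, 274.2,  57. ]), array([535.5, 251.3,  57. ]), array([534.5, 281.6,  57. ])] [451.8 263.1  57. ]
```

Run:
```python
from h import *
from math import pi
plan([454,263,230],[pi,0,3.187])
```

```text
dist 341.1626565288987 ang deg [-0.11626464 -0.04174445 -9.58735947]
[0.0703, 0.1288, 0.0381, -0.0001, -0.0, -0.0059]
[0.0679, 0.1301, 0.0382, -0.0001, -0.0, -0.0059]
[0.0655, 0.1313, 0.0382, -0.0001, -0.0, -0.0059]
[0.063, 0.1325, 0.0382, -0.0001, -0.0, -0.0059]
[0.0605, 0.1337, 0.0382, -0.0001, -0.0, -0.0059]
[0.0581, 0.1347, 0.0383, -0.0001, -0.0, -0.0059]
[0.0555, 0.1358, 0.0383, -0.0001, -0.0, -0.0059]
[0.053, 0.1368, 0.0383, -0.0001, -0.0, -0.0059]
[0.0505, 0.1378, 0.0383, -0.0001, -0.0, -0.0059]
```

```bash
python3 -m creep '[1,0.07,0.129,0.038,0,0,-0.006,1,0.068,0.13,0.038,0,0,-0.006,1,0.065,0.131,0.038,0,0,-0.006,1,0.063,0.132,0.038,0,0,-0.006,1,0.06,0.134,0.038,0,0,-0.006,1,0.058,0.135,0.038,0,0,-0.006,1,0.055,0.136,0.038,0,0,-0.006,1,0.053,0.12,0.038,0,0,-0.006,1,0.03,0.06,0.02,0,0,0,1,0,0,0,0,0,0]'
python3 - <<'E'
from h import *
from math import pi
plan([454,263,230],[pi,0,3.187])
E
```

```text
t: 3.17
tool_pos: [445.5, 262.8, 231.8]
eef_rot: [-3.141, 0.003, -3.084]
contact_force: [-0.1, -0.5, -0.8]
grip_width: 87.7
dist 8.70411274279917 ang deg [-0.02475966  0.18495389  0.69186223]
[-0.034, -0.001, 0.0074, -0.0001, 0.001, 0.0038]
```

```bash
python3 -m creep '[1,-0.034,0,0.04,0,0.001,0.004,1,0,0,0.06,0,0,0,1,0,0,0.08,0,0,0,1,0,0,0.08,0,0,0,1,0,0,0.05,0,0,0,1,0,0,0,0,0,0]'
python3 - <<'E'
from h import *
from math import pi
plan([454,263,148],[pi,0,3.187],1)
c=snap('wrist','w3')
cv2.imwrite('pics/z5.png',cv2.resize(c['color'][150:330,200:440,::-1],(720,540)))
E
```

```text
t: 3.67
tool_pos: [457.2, 266.4, 151.9]
eef_rot: [3.141, 0.007, -3.089]
contact_force: [0.4, -0.7, 1.5]
grip_width: 87.8
dist 6.144576235412259 ang deg [0.06268666 0.41102262 0.39429122]
[0.0138, -0.013, 0.0156, 0.0003, 0.0023, 0.0022]
```

View pics/z5.png

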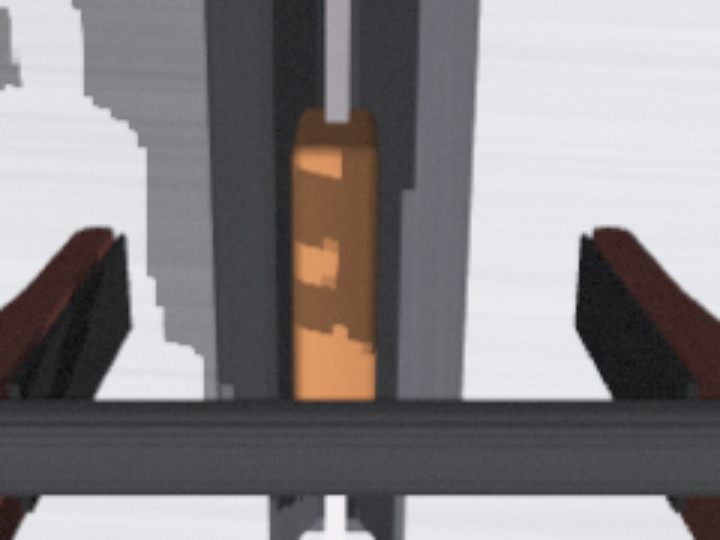

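```bash
python3 -m creep '[1,0.014,-0.013,0.015,0,0.002,0.002,1,0,0,0,0,0,0,-1,0,0,0,0,0,0,-1,0,0,0,0,0,0,-1,0,0,0,0,0,0,-1,0,0,0,0,0,0,-1,0,0,0,0,0,0,-1,0,0,0,0,0,0,-1,0,0,0,0,0,0,-1,0,0,0,0,0,0,-1,0,0,0,0,0,0]' 50
python3 - <<'E'
from h import *
from math import pi
plan([454,263,148],[pi,0,3.187],1)
E
```

```text
t: 4.63
tool_pos: [458.0, 262.7, 153.1]
eef_rot: [3.138, 0.009, -3.098]
contact_force: [-0.0, -0.5, 1.0]
grip_width: 31.2
dist 6.507334012355769 ang deg [ 0.22102019  0.50877392 -0.1134445 ]
[0.0162, 0.0018, 0.0203, 0.0012, 0.0028, -0.0006]
```

```bash
python3 -m creep '[-1,0.016,0.002,0.02,0.001,0.003,0,-1,0.005,0,0.005,0,0,0,-1,0,0,0,0,0,0,-1,0,0,0,0,0,0,-1,0,0,0,0,0,0,-1,0,0,0,0,0,0,-1,0,0,0,0,0,0]' 50
python3 - <<'E'
from h import *
from math import pi
plan([454,263,148],[pi,0,3.187],1)
E
```

```text
t: 5.22
tool_pos: [452.5, 263.2, 146.4]
eef_rot: [3.141, -0.001, -3.098]
contact_force: [0.7, 0.5, 1.7]
grip_width: 13.9
dist 2.199714458337819 ang deg [ 0.02415295 -0.05294269 -0.10421256]
[-0.0059, -0.0011, -0.0064, 0.0001, -0.0003, -0.0006]
```

```bash
cat >> h.py <<'E'
HX,HY,TY=513.4,-84.0,-0.18
def cardpose(theta,x=34,y=20,h=0,slant=32):
    """TCP pos+euler for card standing normal on tray floor, centre at tray(x,y), bottom h above floor"""
    phi=theta-0.05
    B=R.from_euler('z',TY)*R.from_euler('y',phi)
    yaw=np.radians(180-(90-slant))
    T=B*R.from_euler('z',yaw)*R.from_euler('x',np.pi)
    c=np.array([HX,HY,95.])+B.apply([x,y,8+h+77])
    return c+T.apply([1.5,0,-61.4]), T.as_euler('xyz')
def where():
    """tray-frame card position from the current tool pose"""
    s=get_state(); T=R.from_euler('xyz',s['eef_rot']); c=np.array(s['tool_pos'])+T.apply([-1.5,0,61.4])
    T0=R.from_euler('z',TY); a=(T0.inv()*T*R.from_euler('x',np.pi))
    zax=a.apply([0,0,1]); xax=a.apply([1,0,0]); th=np.arctan2(zax[0],zax[2])+.05
    q=R.from_euler('y',th-.05).inv().apply(T0.inv().apply(c-[HX,HY,95.]))
    b=R.from_euler('y',th-.05).inv()*a
    yv=b.apply([1,0,0]); 
    print('t',s['t'],'F',np.round(s['contact_force'],1),'card theta %.3f x %.1f y %.1f h %.1f slant %.1f'%(th,q[0],q[1],q[2]-85,90-(180-np.degrees(np.arctan2(yv[1],yv[0])))),'side tilt %.3f'%np.arcsin(b.apply([0,0,1])[1]))
E
python3 -m creep '[-1,0,0,-0.05,0,0,0,-1,0,0,-0.07,0,0,0,-1,0,0,-0.09,0,0,0,-1,0,0,-0.1,0,0,0,-1,0,0,-0.1,0,0,0,-1,0,0,-0.1,0,0,0,-1,0,0,-0.06,0,0,0,-1,0,0,0,0,0,0]'
python3 - <<'E'
from h import *
p,r=cardpose(0,h=60);print(p,r)
plan(p,r)
s=get_state();print(s['grip_width'])
c=snap('wrist','w4')
E
```

```text
t: 5.88
tool_pos: [449.2, 261.8, 290.4]
eef_rot: [-3.138, -0.013, -3.098]
contact_force: [0.5, 0.7, -1.3]
grip_width: 14.0
[539.68711475 -67.16205986 302.80161811] [3.09918033 0.02648802 1.94873986]
dist 341.3789319637789 ang deg [-1.81701608 -3.36448128 70.79013124]
[-0.0276, -0.1209, -0.0045, -0.0009, -0.0017, 0.0358]
[-0.041, -0.1171, -0.0046, -0.0009, -0.0017, 0.0358]
[-0.0539, -0.1117, -0.0047, -0.0009, -0.0017, 0.0358]
[-0.0661, -0.105, -0.0047, -0.0009, -0.0017, 0.0358]
[-0.0775, -0.0969, -0.0046, -0.0009, -0.0017, 0.0358]
[-0.0879, -0.0876, -0.0044, -0.0009, -0.0017, 0.0358]
[-0.0972, -0.0771, -0.0042, -0.0009, -0.0017, 0.0358]
[-0.1052, -0.0658, -0.0038, -0.0009, -0.0017, 0.0358]
[-0.1119, -0.0535, -0.0034, -0.0009, -0.0017, 0.0358]
[-0.1173, -0.0406, -0.003, -0.0009, -0.0017, 0.0358]
[-0.1211, -0.0272, -0.0024, -0.0009, -0.0017, 0.0358]
14.014705966648847
```

View pics/w4.png

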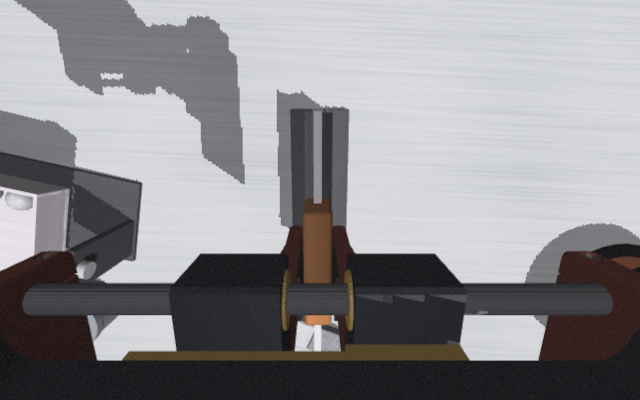

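```bash
python3 -m creep '[-1,-0.028,-0.12,-0.02,0,0.002,0.035,-1,-0.041,-0.117,-0.02,0,0,0.035,-1,-0.054,-0.112,-0.01,0,0,0.035,-1,-0.066,-0.105,-0.005,0,0,0.035,-1,-0.077,-0.097,-0.005,0,0,0.035,-1,-0.088,-0.088,-0.004,0,0,0.035,-1,-0.097,-0.077,-0.004,0,0,0.035,-1,-0.105,-0.066,-0.004,0,0,0.035,-1,-0.1,-0.05,-0.003,0,0,0.03,-1,-0.06,-0.02,0,0,0,0.02,-1,0,0,0,0,0,0,-1,0,0,0,0,0,0]'
python3 - <<'E'
from h import *
where()
p,r=cardpose(0,h=40)
plan(p,r)
E
```

```text
t: 6.93
tool_pos: [518.3, -32.1, 286.0]
eef_rot: [-3.097, -0.023, 2.101]
contact_force: [0.2, 1.0, -1.5]
grip_width: 13.8
t 6.9333 F [ 0.2  1.  -1.5] card theta 0.099 x -12.8 y 50.1 h 44.2 slant 40.7 side tilt 0.011
dist 41.89560892851297 ang deg [-4.9549537  -2.82966346  8.70970681]
[-0.0836, 0.0032, 0.0043, -0.0138, -0.0079, 0.0242]
[-0.083, 0.0093, 0.0066, -0.0138, -0.0079, 0.0242]
```

```bash
python3 -m creep '[-1,-0.055,0.003,0,-0.009,-0.005,0.016,-1,-0.055,0.006,0,-0.009,-0.005,0.016,-1,-0.055,0.008,0,-0.009,-0.005,0.016,-1,0,0,0,0,0,0,-1,0,0,0,0,0,0]'
python3 - <<'E'
from h import *
where()
p,r=cardpose(0,h=40)
plan(p,r,1)
E
```

```text
t: 7.35
tool_pos: [537.2, -61.8, 279.1]
eef_rot: [3.107, 0.016, 1.956]
contact_force: [-0.5, -0.0, -1.5]
grip_width: 13.9
t 7.35 F [-0.5 -0.  -1.5] card theta 0.013 x 27.2 y 25.1 h 36.8 slant 32.4 side tilt -0.005
dist 7.486124628702469 ang deg [-0.45679403 -0.625173    0.38087891]
[-0.0258, 0.005, -0.0143, -0.0025, -0.0035, 0.0021]
```

```bash
python3 -m creep '[-1,-0.026,0.005,0,-0.002,-0.003,0.002,-1,-0.005,0.001,0,0,0,0,-1,0,0,0,0,0,0]'
python3 - <<'E'
from h import *
where()
p,r=cardpose(0,h=4)
plan(p,r,4)
s=get_state(); c=snap('wrist','w5'); np.savez('pics/w5s.npz',p=s['tool_pos'],r=s['eef_rot'])
c=snap('top','top1'); cv2.imwrite('pics/z6.png',cv2.convertScaleAbs(cv2.resize(c['color'][130:290,255:415,::-1],(600,600)),alpha=1.6))
E
```

```text
t: 7.6
tool_pos: [540.1, -65.7, 278.0]
eef_rot: [3.104, 0.022, 1.956]
contact_force: [-0.1, -0.2, -1.7]
grip_width: 13.5
t 7.6 F [-0.1 -0.2 -1.7] card theta 0.007 x 31.6 y 21.6 h 35.4 slant 32.4 side tilt -0.001
dist 31.247032672520824 ang deg [-0.29267197 -0.25851279  0.40745699]
[-0.002, 0.0003, 0.0312, -0.0004, -0.0004, 0.0006]
[-0.002, 0.0003, 0.0312, -0.0004, -0.0004, 0.0006]
[-0.002, 0.0002, 0.0312, -0.0004, -0.0004, 0.0006]
[-0.0019, 0.0002, 0.0312, -0.0004, -0.0004, 0.0006]
```

View pics/w5.png

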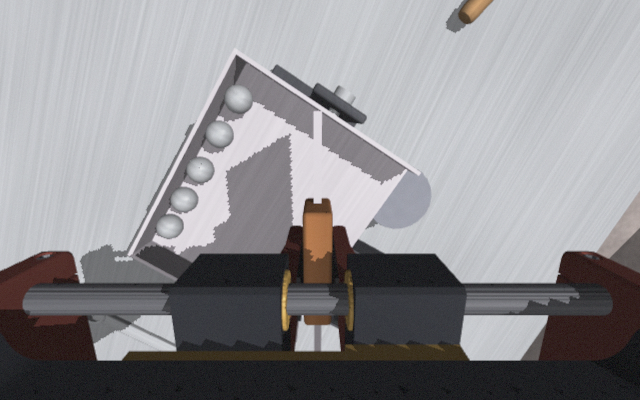

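View pics/z6.png

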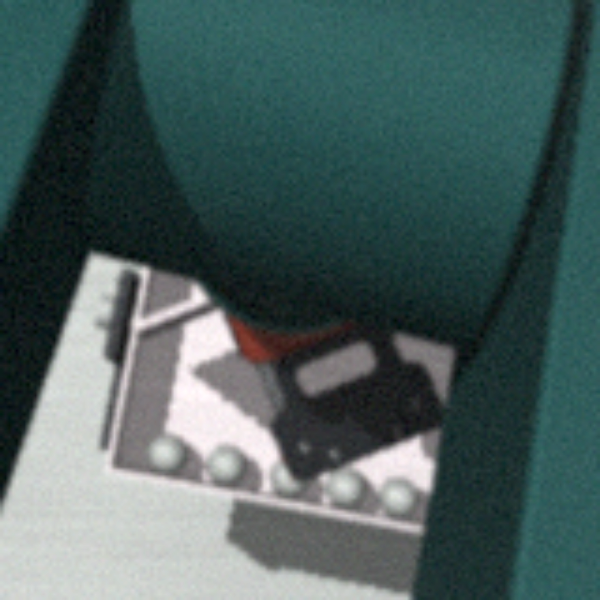

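```bash
python3 -m creep '[-1,-0.01,-0.005,0.031,0,-0.001,0.001,-1,-0.004,0,0.031,0,0,0.001,-1,-0.002,0,0.031,0,0,0,-1,0,0,0.028,0,0,0,-1,0,0,0,0,0,0]'
python3 - <<'E'
from h import *
where()
p,r=cardpose(0,y=19,h=0)
plan(p,r,1)
E
```

```text
t: 8.12
tool_pos: [541.9, -70.1, 244.9]
eef_rot: [3.104, 0.026, 1.95]
contact_force: [-0.7, 0.0, -1.9]
grip_width: 13.8
t 8.1167 F [-0.7  0.  -1.9] card theta 0.004 x 33.1 y 17.4 h 2.2 slant 32.1 side tilt 0.002
dist 2.5523889413121474 ang deg [-0.26561389 -0.04879945  0.06547853]
[0.0046, 0.0039, 0.0083, -0.0015, -0.0003, 0.0004]
```

```bash
cat >> h.py <<'E'
def path(thetas,**k):
    s=get_state(); P=np.array(s['tool_pos']);A=R.from_euler('xyz',s['eef_rot'])
    for t in thetas:
        p,r=cardpose(t,**k);B=R.from_euler('xyz',r)
        print(round(t,3),np.round(np.r_[A.inv().apply(p-P)/250,(A.inv()*B).as_rotvec()/np.pi],4).tolist()); P,A=p,B
E
python3 - <<'E'
from h import *
path(np.arange(0,.33,.03),y=19,h=-1)
E
```

```text
0.0 [0.0046, 0.0039, 0.0123, -0.0015, -0.0003, 0.0004]
0.03 [-0.0092, 0.0147, 0.0042, 0.0081, 0.0051, 0.0]
0.06 [-0.0092, 0.0147, 0.0042, 0.0081, 0.0051, -0.0]
0.09 [-0.0092, 0.0147, 0.0042, 0.0081, 0.0051, 0.0]
0.12 [-0.0092, 0.0147, 0.0042, 0.0081, 0.0051, 0.0]
0.15 [-0.0092, 0.0147, 0.0042, 0.0081, 0.0051, 0.0]
0.18 [-0.0092, 0.0147, 0.0042, 0.0081, 0.0051, 0.0]
0.21 [-0.0092, 0.0147, 0.0042, 0.0081, 0.0051, 0.0]
0.24 [-0.0092, 0.0147, 0.0042, 0.0081, 0.0051, -0.0]
0.27 [-0.0092, 0.0147, 0.0042, 0.0081, 0.0051, 0.0]
0.3 [-0.0092, 0.0147, 0.0042, 0.0081, 0.0051, -0.0]
0.33 [-0.0092, 0.0147, 0.0042, 0.0081, 0.0051, 0.0]
```

```bash
python3 -m creep '[-1,0.005,0.004,0.012,-0.001,0,0,-1,-0.009,0.015,0.004,0.008,0.005,0,-1,0,0,0,0,0,0]'
python3 - <<'E'
from h import *
where()
path([.03,.06,.09],y=19,h=-1)
c=snap('scene','s1'); cv2.imwrite('pics/z7.png',cv2.resize(c['color'][110:290,210:390,::-1],(600,600)))
E
```

```text
t: 8.37
tool_pos: [548.3, -70.4, 242.7]
eef_rot: [3.124, 0.013, 1.95]
contact_force: [-0.8, 0.8, 4.0]
grip_width: 13.4
t 8.3667 F [-0.8  0.8  4. ] card theta 0.028 x 35.8 y 18.3 h 0.6 slant 32.1 side tilt 0.002
0.03 [0.0056, -0.0041, 0.0067, 0.0001, 0.0007, 0.0003]
0.06 [-0.0092, 0.0147, 0.0042, 0.0081, 0.0051, -0.0]
0.09 [-0.0092, 0.0147, 0.0042, 0.0081, 0.0051, 0.0]
```

View pics/z7.png

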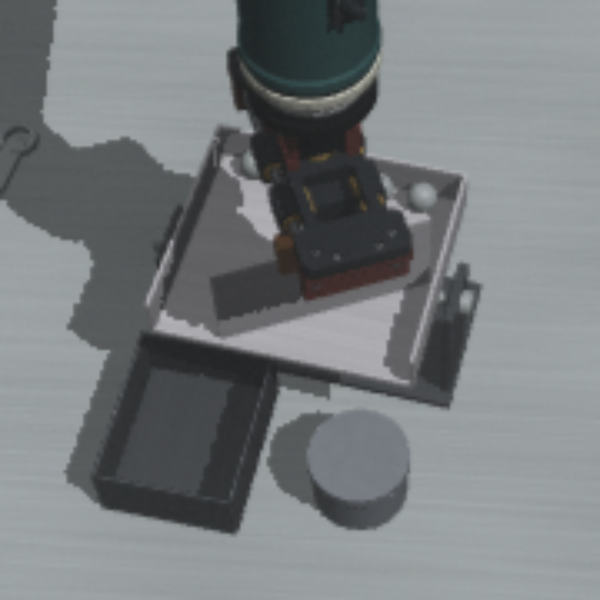

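```bash
python3 -m creep '[-1,0.003,-0.002,0.009,0,0.001,0,-1,-0.009,0.014,0.006,0.008,0.005,0,-1,-0.009,0.014,0.006,0.008,0.005,0,-1,-0.009,0.014,0.006,0.008,0.005,0]'
python3 - <<'E'
from h import *
where()
path([.12,.15],y=19,h=-2)
c=snap('scene','s2'); cv2.imwrite('pics/z8.png',cv2.resize(c['color'][110:290,210:390,::-1],(600,600)))
E
```

```text
t: 8.75
tool_pos: [560.1, -72.7, 239.6]
eef_rot: [-3.089, -0.032, 1.95]
contact_force: [-0.7, 1.0, 5.0]
grip_width: 13.7
t 8.75 F [-0.7  1.   5. ] card theta 0.111 x 35.9 y 18.2 h 0.6 slant 32.1 side tilt 0.001
0.12 [0.0038, -0.0003, 0.0116, 0.0023, 0.0017, 0.0006]
0.15 [-0.0091, 0.0146, 0.0042, 0.0081, 0.0051, 0.0]
```

View pics/z8.png

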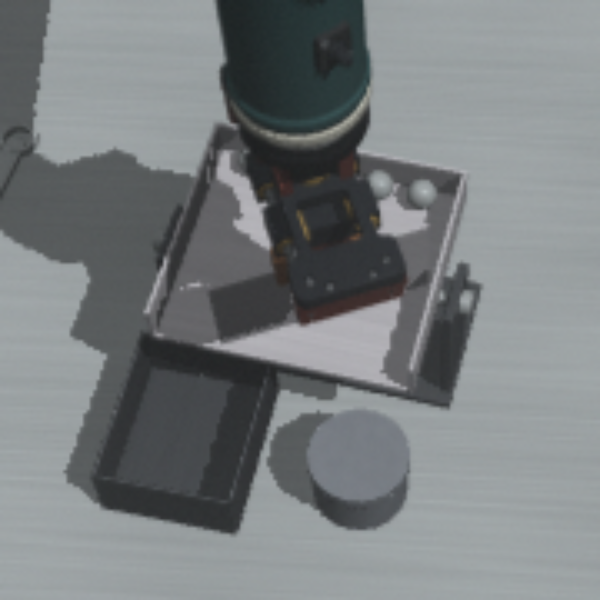

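```bash
cat >> h.py <<'E'
def pts(c):
    z=c['z_map'];v,u=np.mgrid[0:400,0:640]; m=z>0
    p=(np.linalg.inv(c['K'])@np.stack([u[m],v[m],np.ones(m.sum())]))*z[m]
    W=np.full(z.shape+(3,),np.nan); W[m]=(R.from_euler('xyz',c['rotation']).as_matrix()@p).T+np.array(c['origin']); return W
def traypts(c):
    W=pts(c); T0=R.from_euler('z',TY); q=T0.inv().apply((W.reshape(-1,3)-[HX,HY,95])); return q.reshape(W.shape)
def tilt(c):
    """fit floor in front of the card (points beyond slanted line)"""
    q=traypts(c); x,y,z=q[...,0],q[...,1],q[...,2]
    m=(x>45)&(x<76)&(y>10)&(y<80)&(abs(z-5)<40)&~np.isnan(x)
    k=np.polyfit(x[m],z[m],1) if m.sum()>30 else [np.nan]*2
    res=abs(z[m]-np.polyval(k,x[m])); mm=res<4
    k=np.polyfit(x[m][mm],z[m][mm],1); print('tray n',m.sum(),'theta %.3f'%(0.05-np.arctan(k[0])),'z at x=60: %.1f'%np.polyval(k,60))
E
python3 - <<'E'
from h import *
for n in('scene0','s1','s2'): tilt(dict(np.load(f'pics/{n}.npz')))
E
```

```text
tray n 354 theta -0.001 z at x=60: 13.4
tray n 358 theta 0.029 z at x=60: 12.3
tray n 369 theta 0.095 z at x=60: 7.1
```

```bash
python3 -m creep '[-1,-0.006,0.013,0.01,0.008,0.005,0,-1,-0.009,0.014,0.007,0.008,0.005,0,-1,-0.009,0.014,0.007,0.008,0.005,0,-1,-0.009,0.014,0.007,0.008,0.005,0]'
python3 - <<'E'
from h import *
where()
path([.24,.27],y=19,h=-2)
c=snap('scene','s3'); tilt(c);cv2.imwrite('pics/z9.png',cv2.resize(c['color'][110:290,210:390,::-1],(600,600)))
E
```

```text
t: 9.13
tool_pos: [577.0, -75.7, 232.8]
eef_rot: [-2.991, -0.092, 1.945]
contact_force: [-0.4, 0.1, 6.0]
grip_width: 14.1
t 9.1333 F [-0.4  0.1  6. ] card theta 0.226 x 36.8 y 18.2 h -0.0 slant 32.1 side tilt 0.002
0.24 [0.004, -0.0012, 0.0098, 0.0034, 0.0029, 0.0008]
0.27 [-0.0091, 0.0146, 0.0042, 0.0081, 0.0051, 0.0]
tray n 284 theta 0.222 z at x=60: -0.3
```

View pics/z9.png

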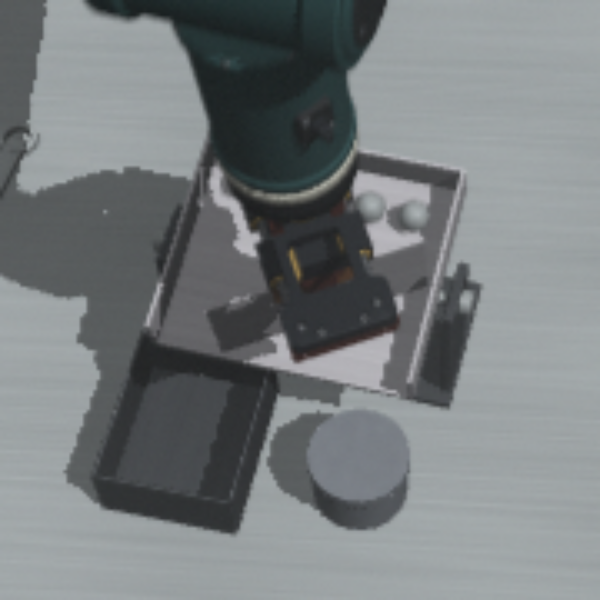

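```bash
python3 -m creep '[-1,-0.004,0.012,0.01,0.008,0.005,0,-1,-0.008,0.012,0.008,0.008,0.005,0,-1,-0.004,0.006,0.004,0.004,0.002,0]'
python3 - <<'E'
from h import *
where()
path([.30],y=19,h=-2)
c=snap('scene','s4'); tilt(c);cv2.imwrite('pics/z10.png',cv2.resize(c['color'][110:290,210:390,::-1],(600,600)))
E
```

```text
t: 9.43
tool_pos: [587.0, -77.2, 228.2]
eef_rot: [-2.931, -0.126, 1.939]
contact_force: [0.6, 2.4, 3.5]
grip_width: 13.5
t 9.4333 F [0.6 2.4 3.5] card theta 0.295 x 37.6 y 18.3 h 0.1 slant 32.1 side tilt 0.004
0.3 [0.0075, -0.0088, 0.0091, 0.0007, 0.002, 0.0007]
tray n 173 theta 0.296 z at x=60: -4.4
```

View pics/z10.png

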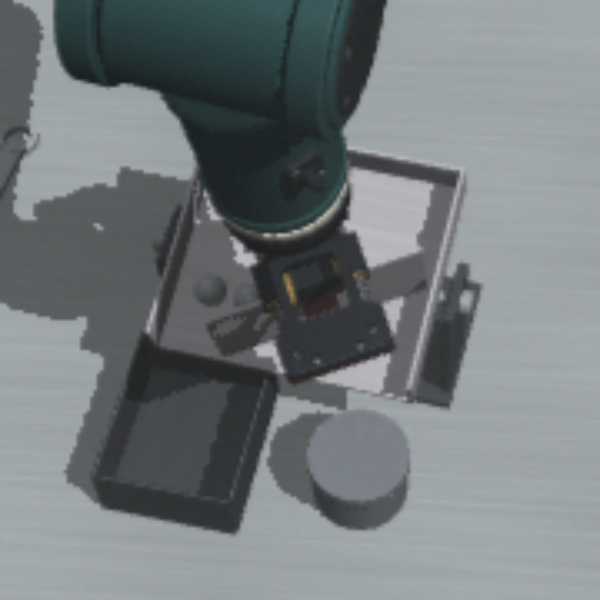

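```bash
python3 -m creep '[-1,0.004,-0.005,0.009,0.001,0.001,0,-1,0,0,0.003,0,0,0,-1,0,0,0.003,0,0,0]'
python3 - <<'E'
from h import *
where()
path([.30],y=19,h=-2)
c=snap('scene','s5'); tilt(c);cv2.imwrite('pics/z11.png',cv2.resize(c['color'][110:290,210:390,::-1],(600,600)))
E
```

```text
t: 9.73
tool_pos: [587.3, -77.3, 228.1]
eef_rot: [-2.935, -0.124, 1.94]
contact_force: [-0.8, -0.2, 7.0]
grip_width: 13.5
t 9.7333 F [-0.8 -0.2  7. ] card theta 0.291 x 38.5 y 18.3 h -0.0 slant 32.2 side tilt 0.003
0.3 [0.0085, -0.0097, 0.0091, 0.0019, 0.0025, 0.0009]
tray n 171 theta 0.306 z at x=60: -3.9
```

View pics/z11.png

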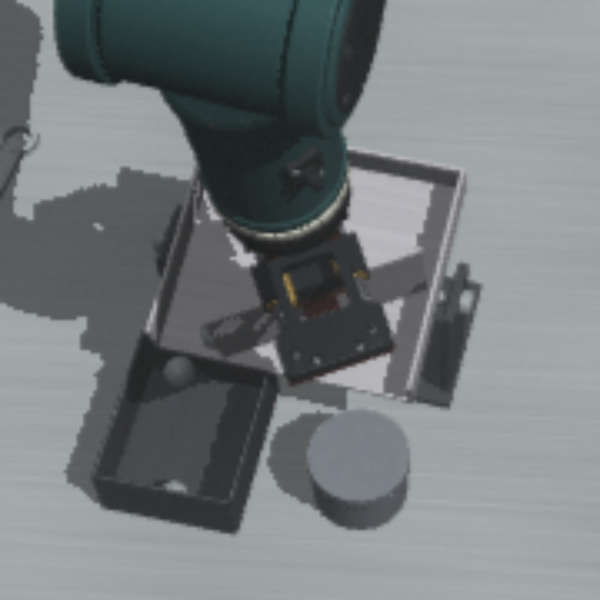

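```bash
python3 -m creep '[-1,0.003,-0.003,0.004,0.001,0.001,0,-1,0,0,0.002,0,0,0,-1,0,0,0.002,0,0,0,-1,0,0,0.002,0,0,0,-1,0,0,0.002,0,0,0,-1,0,0,0.002,0,0,0]'
python3 - <<'E'
from h import *
where()
c=snap('scene','s6'); tilt(c);cv2.imwrite('pics/z12.png',cv2.resize(c['color'][110:290,210:390,::-1],(600,600)))
c=snap('wrist','w6')
E
```

```text
t: 10.28
tool_pos: [586.6, -77.2, 228.6]
eef_rot: [-2.942, -0.121, 1.94]
contact_force: [-0.6, -0.2, 7.3]
grip_width: 13.8
t 10.2833 F [-0.6 -0.2  7.3] card theta 0.283 x 38.8 y 18.3 h -0.0 slant 32.2 side tilt 0.003
tray n 173 theta 0.294 z at x=60: -4.0
```

View pics/z12.png

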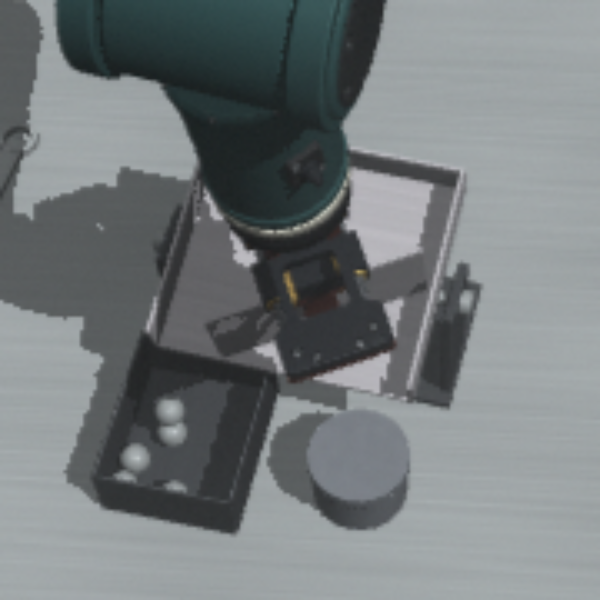

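View pics/w6.png

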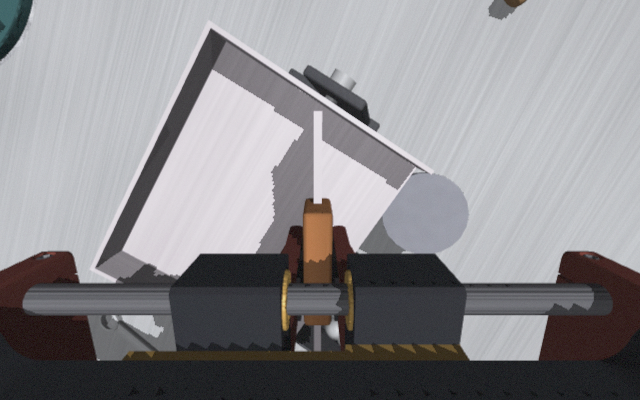

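```bash
python3 -m creep '[-1,0,0,0.002,0,0,0,-1,0,0,0.002,0,0,0,-1,0,0,0.002,0,0,0,-1,0.009,-0.015,-0.004,-0.008,-0.005,0,-1,0.009,-0.015,-0.004,-0.008,-0.005,0,-1,0.009,-0.015,-0.004,-0.008,-0.005,0,-1,0.009,-0.015,-0.004,-0.008,-0.005,0,-1,0.009,-0.015,-0.004,-0.008,-0.005,0,-1,0.009,-0.015,-0.004,-0.008,-0.005,0,-1,0.009,-0.015,-0.004,-0.008,-0.005,0]'
python3 - <<'E'
from h import *
where()
path([0.03,0],y=19,h=0)
c=snap('scene','s7'); tilt(c)
E
```

```text
t: 11.22
tool_pos: [556.1, -71.8, 240.8]
eef_rot: [-3.133, -0.004, 1.953]
contact_force: [0.4, 0.7, 2.7]
grip_width: 13.9
t 11.2167 F [0.4 0.7 2.7] card theta 0.060 x 39.2 y 18.3 h -0.2 slant 32.2 side tilt 0.001
0.03 [0.0226, -0.0311, -0.0047, -0.0082, -0.0047, 0.0012]
0 [0.0093, -0.0149, -0.0037, -0.0081, -0.0051, -0.0]
tray n 364 theta 0.073 z at x=60: 9.6
```

```bash
python3 -m creep '[-1,0.009,-0.015,-0.004,-0.008,-0.005,0,-1,0.009,-0.015,-0.005,-0.008,-0.005,0,-1,0.004,-0.007,-0.01,0,0,0,-1,0,0,-0.04,0,0,0,-1,0,0,-0.07,0,0,0,-1,0,0,-0.08,0,0,0,-1,0,0,-0.07,0,0,0,-1,0,0,0,0,0,0]'
python3 - <<'E'
from h import *
from math import pi
where()
c=snap('scene','s8'); tilt(c);cv2.imwrite('pics/z13.png',cv2.resize(c['color'][110:290,210:390,::-1],(600,600)))
plan([452.5,263.2,300],[pi,0,-3.098],13)
E
```

```text
t: 11.93
tool_pos: [537.1, -68.0, 311.0]
eef_rot: [3.108, 0.02, 1.953]
contact_force: [0.6, 0.0, -1.3]
grip_width: 13.5
t 11.9333 F [ 0.6  0.  -1.3] card theta 0.011 x 29.6 y 18.8 h 68.7 slant 32.2 side tilt -0.001
tray n 339 theta -0.021 z at x=60: 13.3
dist 341.74815806970884 ang deg [  0.91937597   2.11929842 -70.57734383]
[0.1042, 0.0139, 0.0013, 0.0004, 0.0009, -0.0302]
[0.1024, 0.0237, 0.0016, 0.0004, 0.0009, -0.0302]
[0.0997, 0.0333, 0.0019, 0.0004, 0.0009, -0.0302]
[0.0961, 0.0426, 0.0021, 0.0004, 0.0009, -0.0302]
[0.0917, 0.0515, 0.0023, 0.0004, 0.0009, -0.0302]
[0.0864, 0.0599, 0.0025, 0.0004, 0.0009, -0.0302]
[0.0803, 0.0678, 0.0027, 0.0004, 0.0009, -0.0302]
[0.0735, 0.0751, 0.0028, 0.0004, 0.0009, -0.0302]
[0.0661, 0.0818, 0.0029, 0.0004, 0.0009, -0.0302]
[0.058, 0.0876, 0.003, 0.0004, 0.0009, -0.0302]
[0.0495, 0.0927, 0.003, 0.0004, 0.0009, -0.0302]
[0.0405, 0.097, 0.003, 0.0004, 0.0009, -0.0302]
[0.0311, 0.1004, 0.003, 0.0004, 0.0009, -0.0302]
```

View pics/z13.png

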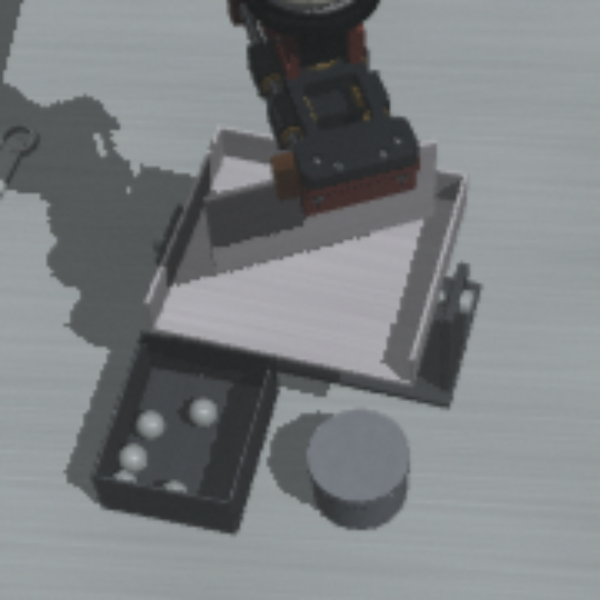

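```bash
python3 -m creep '[-1,0.104,0.014,0.001,0,0.001,-0.03,-1,0.102,0.024,0.001,0,0.001,-0.03,-1,0.1,0.033,0.001,0,0.001,-0.03,-1,0.096,0.043,0.001,0,0.001,-0.03,-1,0.092,0.051,0.001,0,0.001,-0.03,-1,0.086,0.06,0.001,0,0.001,-0.03,-1,0.08,0.068,0.001,0,0.001,-0.03,-1,0.073,0.075,0.001,0,0.001,-0.03,-1,0.066,0.082,0.001,0,0.001,-0.03,-1,0.058,0.088,0.001,0,0.001,-0.03,-1,0.05,0.08,0.001,0,0.001,-0.03,-1,0.04,0.05,0.001,0,0.001,-0.03,-1,0,0,0,0,0,0,-1,0,0,0,0,0,0]'
python3 - <<'E'
from h import *
from math import pi
plan([452.5,263.2,270],[pi,0,-3.098])
E
```

```text
t: 13.15
tool_pos: [445.0, 232.5, 289.6]
eef_rot: [3.132, -0.022, 3.136]
contact_force: [-0.3, -0.2, -1.1]
grip_width: 13.7
dist 37.163251276746784 ang deg [ 0.60037028 -1.24123883 -2.84618608]
[-0.0309, 0.122, 0.0791, 0.0033, -0.0069, -0.0158]
```

```bash
python3 -m creep '[-1,-0.015,0.06,0.03,0.002,-0.004,-0.008,-1,-0.015,0.06,0.03,0.002,-0.004,-0.008,-1,0,0,0,0,0,0,-1,0,0,0,0,0,0]'
python3 - <<'E'
from h import *
from math import pi
plan([452.5,263.2,225],[pi,0,-3.098],2)
c=snap('wrist','w7')
cv2.imwrite('pics/z14.png',cv2.resize(c['color'][60:340,220:420,::-1],(428,600)))
E
```

```text
t: 13.48
tool_pos: [453.2, 260.4, 271.6]
eef_rot: [-3.135, 0.001, -3.106]
contact_force: [0.1, 0.1, -1.8]
grip_width: 13.3
dist 46.660991528453195 ang deg [-0.35813836  0.03259042 -0.4449475 ]
[0.0013, 0.0063, 0.0931, -0.001, 0.0001, -0.0012]
[0.0012, 0.006, 0.0931, -0.001, 0.0001, -0.0012]
```

View pics/z14.png

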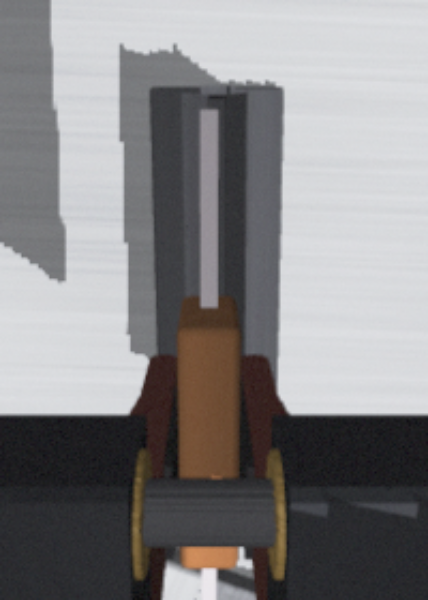

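```bash
python3 -m creep '[-1,0.001,0.007,0.1,-0.001,0,-0.001,-1,0.001,0.005,0.09,-0.001,0,-0.001,-1,0,0,0,0,0,0,-1,0,0,0,0,0,0]'
python3 - <<'E'
from h import *
from math import pi
plan([452.5,263.2,218],[pi,0,-3.098],1)
c=snap('wrist','w8')
cv2.imwrite('pics/z14b.png',cv2.resize(c['color'][60:340,220:420,::-1],(428,600)))
c=snap('scene','s9')
cv2.imwrite('pics/z15.png',cv2.resize(c['color'][120:270,370:520,::-1],(600,600)))
E
```

```text
t: 13.87
tool_pos: [455.0, 259.6, 224.7]
eef_rot: [3.141, 0.003, -3.108]
contact_force: [0.3, 0.4, -0.9]
grip_width: 13.8
dist 7.9896297695186105 ang deg [ 0.01678819  0.153752   -0.57714327]
[0.0094, 0.0148, 0.0267, 0.0001, 0.0009, -0.0032]
```

View pics/z14b.png

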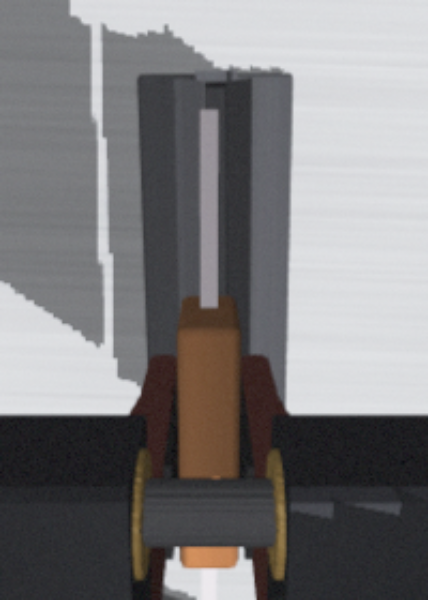

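View pics/z15.png

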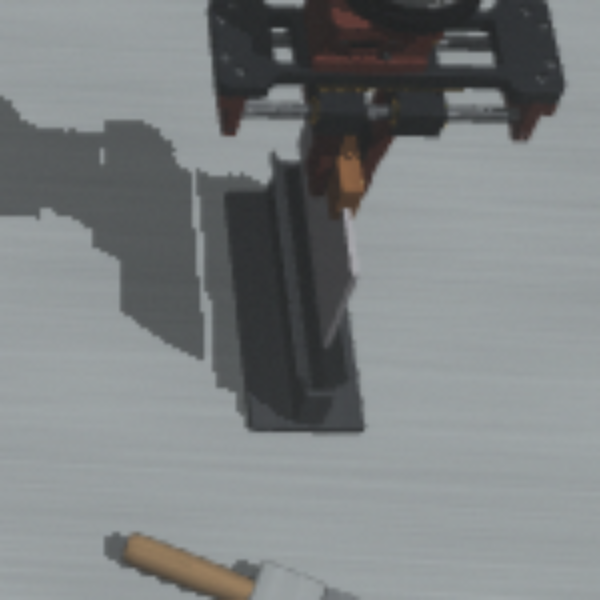

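```bash
python3 -m creep '[-1,0.01,0.015,0.02,0,0.001,-0.003,-1,0,0.003,0.01,0,0,0,-1,0,0,0,0,0,0]'
python3 - <<'E'
from h import *
from math import pi
plan([452.5,263.2,147],[pi,0,-3.098],5)
E
```

```text
t: 14.22
tool_pos: [454.0, 264.6, 220.3]
eef_rot: [3.139, 0.005, -3.099]
contact_force: [0.5, 1.1, -2.0]
grip_width: 13.4
dist 73.30500175187284 ang deg [ 0.13352705  0.28075335 -0.05953781]
[0.0015, -0.0012, 0.0586, 0.0001, 0.0003, -0.0001]
[0.0015, -0.0012, 0.0586, 0.0001, 0.0003, -0.0001]
[0.0014, -0.0011, 0.0586, 0.0001, 0.0003, -0.0001]
[0.0014, -0.0011, 0.0586, 0.0001, 0.0003, -0.0001]
[0.0013, -0.0011, 0.0586, 0.0001, 0.0003, -0.0001]
```

```bash
python3 -m creep '[-1,0.003,-0.004,0.04,0,0.001,0,-1,0.002,-0.002,0.04,0,0,0,-1,0,0,0.04,0,0,0,-1,0,0,0.04,0,0,0,-1,0,0,0,0,0,0]'
python3 - <<'E'
from h import *
from math import pi
plan([452.5,263.2,147],[pi,0,-3.098],2)
E
```

```text
t: 14.63
tool_pos: [453.5, 263.7, 178.0]
eef_rot: [3.138, 0.005, -3.098]
contact_force: [-0.8, -1.0, -1.7]
grip_width: 13.7
dist 31.05649212402961 ang deg [ 0.19721288  0.28169124 -0.00492601]
[0.0023, -0.0011, 0.0621, 0.0005, 0.0008, -0.0]
[0.0021, -0.001, 0.0621, 0.0005, 0.0008, -0.0]
```

```bash
python3 -m creep '[-1,0.002,-0.002,0.04,0.001,0.001,0,-1,0.001,0,0.04,0,0,0,-1,0,0,0.03,0,0,0,-1,0,0,0,0,0,0]'
python3 - <<'E'
from h import *
from math import pi
plan([452.5,263.2,147],[pi,0,-3.098],1)
E
```

```text
t: 14.97
tool_pos: [452.3, 263.0, 147.0]
eef_rot: [-3.141, 0.0, -3.098]
contact_force: [-1.0, 0.8, -2.0]
grip_width: 13.6
dist 0.2648217864317637 ang deg [-0.02674804  0.01625212  0.00279444]
[-0.0008, 0.0007, 0.0001, -0.0001, 0.0001, 0.0]
```

Home height reached with no extra force; release.

```bash
python3 -m creep '[0,0,0,0.001,0,0,0,0,0,0,0.001,0,0,0,1,0,0,0.001,0,0,0,1,0,0,0.001,0,0,0,1,0,0,0.001,0,0,0,1,0,0,0,0,0,0,1,0,0,0,0,0,0,1,0,0,0,0,0,0,1,0,0,0,0,0,0,1,0,0,0,0,0,0,1,0,0,0,0,0,0,1,0,0,0,0,0,0]'
```

```text
t: 15.97
tool_pos: [454.2, 263.8, 147.6]
eef_rot: [3.14, 0.005, -3.098]
contact_force: [-0.2, 0.7, 0.2]
grip_width: 86.9
```

```bash
python3 -m creep '[1,0,0,-0.04,0,0,0,1,0,0,-0.07,0,0,0,1,0,0,-0.1,0,0,0,1,0,0,-0.12,0,0,0,1,0,0,-0.12,0,0,0,1,0,0,-0.08,0,0,0,1,0,0,0,0,0,0,1,0,0,0,0,0,0,1,0,0,0,0,0,0]'
python3 - <<'E'
from h import *
c=snap('scene','s10'); tilt(c)
a=c['color'][:,:,::-1]
cv2.imwrite('pics/z16.png',np.hstack([cv2.resize(a[200:290,220:310],(400,400)),cv2.resize(a[130:240,400:510],(400,400))]))
s=get_state(); c=snap('wrist','w9'); po=wpose(s,c)
cv2.imwrite('pics/w9b.png',c['color'][:,:,::-1]);np.savez('pics/w9s.npz',p=s['tool_pos'],r=s['eef_rot']);print(s['tool_pos'],s['eef_rot'])
E
```

```text
t: 16.72
tool_pos: [452.2, 263.1, 289.6]
eef_rot: [3.141, 0.003, -3.098]
contact_force: [-0.2, -0.7, -1.2]
grip_width: 87.6
tray n 354 theta -0.001 z at x=60: 13.3
[451.93759907 262.9606991  289.1105486 ] [ 3.14130646e+00  2.26852335e-03 -3.09786966e+00]
```

View pics/z16.png

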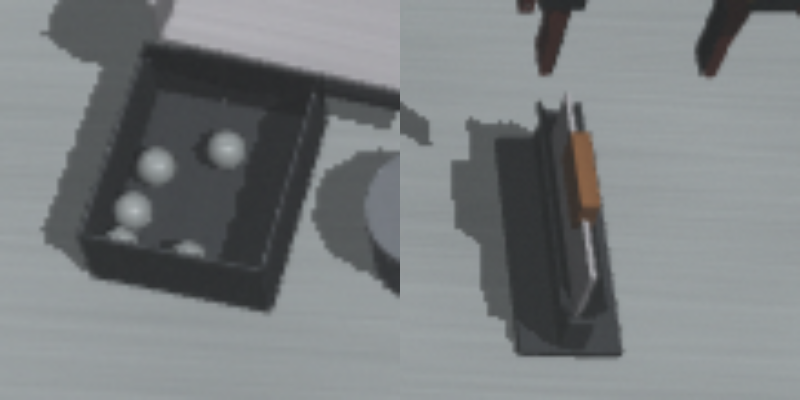

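View pics/w9b.png

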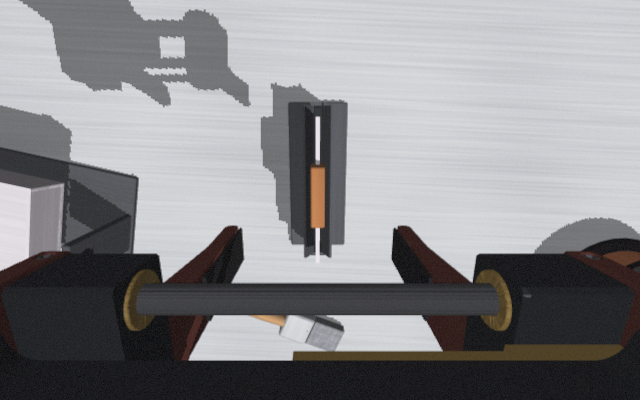

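Run:
```python
from h import *
np.set_printoptions(precision=1,suppress=True)
for n in('scene0','s10'):
    c=dict(np.load(f'pics/{n}.npz')); W=pts(c); a=c['color'].astype(int)
    m=(a[...,0]-a[...,2]>40)&(W[...,1]>200)&(W[...,1]<320)&(W[...,0]>390)&(W[...,0]<530)
    p=W[m]; print(n,m.sum(),p.mean(0),p.min(0),p.max(0))
c=dict(np.load('pics/s10.npz')); q=pts(c)[200:262,225:300]; x=q.reshape(-1,3)
b=c['color'][200:262,225:300].min(2).reshape(-1)>135
print(x[b&(x[:,2]<60)&(x[:,2]>8)].shape, x[b&(x[:,2]<60)&(x[:,2]>8)].mean(0))
s=np.load('pics/w9s.npz');c=dict(np.load('pics/w9.npz'));po=wpose({'tool_pos':s['p'],'eef_rot':s['r']},c)
print([atz(c,u,v,z,po) for u,v,z in[(318,165,100),(318,227,100),(318,116,83),(318,262,83),(317,102,57),(317,257,57)]])
```

```text
scene0 96 [455.4 262.3 101.9] [425.3 255.1  98.1] [482.9 268.9 106.2]
s10 119 [453.3 267.8 132.4] [426.4 255.4  98.1] [485.1 312.3 372.7]
(79, 3) [ 614.4 -188.5   24.3]
[array([422.3, 262.9, 100. ]), array([482.8, 265.6, 100. ]), array([378.6, 260.9,  83. ]), array([528.6, 267.7,  83. ]), array([364.6, 259.4,  57. ]), array([535.4, 266.9,  57. ])]
```

```bash
python3 -c "
from cell import *
print(sign_off())"
```

```text
the job is handed in; nothing more can be done
None
```

I handed the job in at about 17 s of the 58 s allowed. All five balls are in the tin, the tray is back up and the card stands in its rack; `sign_off()` gave no verdict.

**What I did:**
- I lifted the card out of its rack by the handle and set it on the tray floor at about 32° to the lip's line.
- I pressed and tipped the card together with the tray to about 0.30 rad. The balls ran out through the gap into the tin.
- I let the tray come back up, put the card back in its rack, released it and raised the gripper clear.

**Last checks, from the camera images:**
- **Balls:** five are visible in the tin. Two are partly hidden by its near wall; I saw none beside the tin.
- **Tray:** a depth fit gives about 0.00 rad. One reading while the card was being lifted clear gave -0.021, which I put down to the arm disturbing the fit.
- **Card:** the handle is at about (453, 264) mm, against about (454, 263) mm measured before I took it, and at home height. It looks upright in the pictures; I did not measure the angle.
- **Gripper and bystanders:** the gripper is open, about 140 mm above its release height, and touching nothing. I did not notice the can or brush move in the views I looked at, but I made no position check on the can, wrench or brush.

**What disagreed:** while pressing, the card slid about 4 to 5 mm further towards the lip than planned, to x ≈ 39 mm instead of 34 mm. It caused no spill.

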